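# Put the bearing sample tray back in its rack

### The arm

A 6-joint arm with a two-finger parallel gripper is mounted at the origin on the work surface. World frame = base frame: x ahead of the robot, y to its left, z up, the work surface at z = 0. Lengths are in m, angles in rad, forces in N, time in s.
With the tool pointing down it reaches from about 0.325 to 0.75 m from the base axis. Payload 7.6 kg.
Tool frame: the origin (TCP) lies midway between the tips of the shut fingers; the grasp point (between the pads) lies 19 mm behind it; z points along the fingers, y is the line along which they close (so a half turn about z gives the same grasp; the last joint's range is limited). The gripper opens to 85 mm and grips with 20 to 120 N. Pads are 22 mm wide; open, the fingers measure 114 mm over their backs; the gripper's body (76 mm by 85 mm) begins 54 mm behind the grasp point. The pads swing forward as they close: fully open they stand 13 mm farther back than shut.
Start: joints at [-1.271, 0.052, 1.401, -0, 1.689, -0.07], TCP at [0.19, -0.49, 0.231] pointing down, gripper open.
Joint ranges: [-2.9, 2.9], [-0.91, 2.17], [0.12, 2.37], [-1.06, 4.2], [0.26, 2.73], [-2.93, 2.93]. Speed limits (rad/s): [2.57, 2.57, 3.01, 3.14, 3.14, 3.14].

### API

Orientations are given as a 3x3 rotation matrix whose columns are the frame's x, y, z axes.
In Python, from station import robot gives the robot as it stands.
- The arm moves only by the tool move_arm, never from a script. Its argument "targets" is text: rows parted by semicolons, each of 4 numbers parted by spaces: the shift along the tool's x, y, z in mm, then the turn about the tool's z in rad. In form: x y z turn; .... A call has 1 to 5 rows; each row is the pose to reach, as a shift and turn from the pose commanded when the call began, along the tool's axes at that moment; what a row does not reach only later rows make up. A row lasts 1/10 s, in which the tool goes at most 50 mm and 8.59 degrees, less where a joint would pass 70% of its speed; a pose out of reach is approached as far as the arm can. A call with a gripper value outside its range is refused whole. "jaw" is the opening, from -1 (shut) to 1 (fully open), set as the call begins (left out, the last holds). The fingers move at their own pace and stop on an object; the grip force is fixed at half the most. Time passes only in rows, so rows that repeat a pose let the fingers close. It gives the time, the measured TCP pose, the force, the opening and the grip force at its end, in the units of the state.
- robot.state(): the state, without advancing time (a new reading comes with each control period).
- robot.get_image(name): name is "scene" or "top" or "wrist"; returns the picture (384x512x3 uint8, red, green, blue); there is no depth.
- robot.calibration(name): a dict with "K" (3x3 intrinsics, pixels), "extrinsics" (4x4, takes a point from camera to world coordinates); the wrist camera has in their place "tool_from_camera" (4x4, takes a point from camera to tool coordinates, whose origin is the TCP and whose axes are the flange's). Camera axes: x right, y down, z forward; pixel columns grow to the right and rows downward; lengths in m; the calibration is good to about 2 mm. A picture is of the moment at which its call begins: read the wrist's pose just before it. calibration takes no time and is no camera call.
- robot.finish_job(): hands the job in; it is judged then, once.
The state is a dict: "clock": time; "joint_pos": joint angles; "dq": joint speeds; "joint_torque": joint torques, N m; "tcp_pos": TCP position; "ee_rot": TCP orientation; "wrist_force": force on the tool from outside, world axes, zero at the start; "torque": the same for the moment, N m; "width": opening from 0.0 (shut) to 1.0 (fully open); "gripper_force": force on a finger pad.
Only numpy, scipy, OpenCV 4.12 (cv2) and the standard library are available. Lean on these libraries where they do the work, as an engineer would, in place of code of your own. Each camera call takes 0.05 s, during which the arm holds its last target. There are 200 camera calls.

### The job

Complete the blue sample tray that stands on the desk: slip the loose ball bearing over the tray's upright shaft, down onto the shoulder. Then take the loaded tray by its black handle and slide it into the empty upper runners of the open rack, fully home against the rear stop, and let go. Carry the tray level, keep the gear wheel in it, and leave everything else where it is.

Things in the scene. Friction and masses are not known exactly. Their poses are not given: they have to be found in the camera images.
- tray: Blue sample tray, loose on the desk, about 0.36 kg. Open box 160 mm long (its x), 120 wide (y), 25 tall; walls 4, floor 3 thick. Origin: centre of its underside, z up. +x is its rear (goes into the rack first), the handle is at -x. Along both long sides a lip (z 21 to 25 mm) sticks out 10 mm: 140 mm wide over the lips. A 10 mm high divider at x 12 mm parts off the rear.
- tray_grip (a point): middle of the tray's handle, (-119, 0, 22) mm in the tray's frame, turning with it. A flat black bar 10 mm thick (x -124 to -114), 84 long in y, 28 tall (z 8 to 36), held by straps 8 mm wide at y +-36; 34 mm free to the tray's front wall. Pinch it hard (60 N or more) from above, closing along the tray's x, fingers opened no wider than 40 mm. It carries the loaded tray.
- tray_seat (a point): the centre of the shoulder's top on the tray's upright steel shaft, at (-26, 0, 30) mm in the tray's frame. Above it the shaft is 22 mm in diameter and rises 37 mm, the last 7 mm tapered to 13 mm; the shoulder below is 36 mm in diameter. The seated bearing's origin lies here
- bearing: The loose steel ball bearing, a ring 62 mm outside, 26 mm bore, 17 mm high, about 0.21 kg, lying flat on the desk; origin at the centre of its underside, z along its axis
- gear: White nylon gear wheel, 56 mm in diameter, 12 high, 0.05 kg, lying loose in the rear compartment of the tray (behind a divider 10 mm high at x 12 mm); origin at the centre of its underside. It must stay in the tray
- rack_open: Rack with empty upper runners: grey frame fixed to the desk, 168 deep (x), 174 wide (y), 112 mm tall, open in front (-x) and above. Origin: centre of underside. Trays slide in along its +x. Upper runners: two U-channels, ledge top z 95 reaching in to y +-63, web y +-74, flange underside z 104 reaching in to y +-64 (lips cannot go in from above); x -80 to 80, rear stop face at x 80 mm.
- rack_home (a point): where the tray's origin lies when fully home in the open rack, its x along the rack's: (0, 0, 74) mm in the frame of rack_open, turning with it. The channel mouths flare by 6 mm to the sides, up and down, over the 17 mm in front of x -80. A fixed tray fills the lower runners, its handle reaching out to x -124 and up to z 45 mm.
- rack_full: The other rack, the same shape, also fixed; its upper runners hold a full tray. It may stand on either side of the open one
- tray_full: The blue tray of the same shape (shaft top at z 67 mm) in the full rack's upper runners, loose; leave it alone
- oil_bottle: bystander: yellow bottle, 58 mm in diameter, 150 tall, standing near the tray; origin at the centre of its underside
- mug: bystander: white mug, 74 mm in diameter, 85 tall, its handle reaching some 30 mm further out at its +y; standing near the tray; origin at the centre of its underside
- wrench: bystander: steel wrench, 150 mm long along its x, up to 38 wide, 8 thick, lying behind the tray; origin near its middle, on its underside
- vblock: bystander: dark steel V-block, 50 (x) by 70 (y) by 45 mm tall, standing near the bearing; origin at the centre of its underside
- coupling: bystander: green coupling flange 76 mm in diameter with a steel hub, 42 mm tall, standing near the bearing; origin at the centre of its underside. All other equipment on the desk stands beyond x = 0.78 m or farther to a side than 0.5 m, lower than 0.25 m; a notebook and a caliper lie flat near the robot's base, short of x = 0.34 m
- nut: bystander: large brass hex nut, 46 mm across flats, 53 across corners, 24 tall, lying near the bearing; origin at the centre of its underside
- brush: bystander: bench brush, 150 mm long along its x, 42 wide, 20 tall, lying in front of the tray's handle, 30 mm or more from it; origin near its middle, on its underside; its handle to its -x
Not all that is in view belongs to the job. What is shaped like the bearing but turquoise is not meant.

How it is judged:
By the outcome, as a careful person would: the job done as asked, in the order asked, and still so for the second after the job is handed in, with the robot touching nothing.
It also fails if it takes over 69 s, if anything falls off the work surface, if the arm or the gripper's body presses on something with over 40 N, if the wrist force passes 120 N, or if a joint passes its speed limit or range.

## Working session

There is one attempt and no reset: what is moved stays moved. The work goes in short steps, Python scripts to look and compute and a tool call to move; the robot and the scene stay as the last step left them, time stands still between calls to the robot, and variables do not carry over. Pictures are saved under pics/ and viewed, at most 10 in all, crops included, and the job is handed in when it is done.

Besides the shell and the picture viewer there is one more tool, called after "Emit:" as name(argument=value, ...) on one line, values as JSON. move_arm: Moves the arm, as the interface text tells. Its arguments: {"type":"object","properties":{"targets":{"type":"string"},"jaw":{"type":"number"}},"required":["targets"]}

```bash
mkdir -p pics; ls
python3 - <<'E'
from station import robot
import cv2,numpy as np
np.set_printoptions(precision=4,suppress=True)
for n in ("scene","top"):
    im=robot.get_image(n); cv2.imwrite(f"pics/{n}0.png",im[:,:,::-1])
    c=robot.calibration(n); print(n,c["K"],c["extrinsics"])
print(robot.calibration("wrist")); print(robot.state())
a=cv2.imread("pics/top0.png")
cv2.imwrite("pics/top0b.png",cv2.resize(a,(800,600),interpolation=cv2.INTER_CUBIC))
a=cv2.imread("pics/scene0.png")
cv2.imwrite("pics/scene0b.png",cv2.resize(a,(800,600),interpolation=cv2.INTER_CUBIC))
E
```

```text
pics
scene [[385.3607   0.     257.0468]
 [  0.     385.3607 190.627 ]
 [  0.       0.       1.    ]] [[ 0.7035  0.604  -0.3746  0.8961]
 [ 0.7106 -0.5895  0.384  -0.4123]
 [ 0.0111 -0.5363 -0.8439  0.8676]
 [ 0.      0.      0.      1.    ]]
top [[488.2141   0.     254.1254]
 [  0.     488.2141 193.4444]
 [  0.       0.       1.    ]] [[-0.0163 -0.9885  0.1502  0.3604]
 [-0.9999  0.0165  0.0004 -0.0697]
 [-0.0029 -0.1501 -0.9887  1.3093]
 [ 0.      0.      0.      1.    ]]
{'K': array([[326.6654,   0.    , 255.5531],
       [  0.    , 326.6654, 199.6392],
       [  0.    ,   0.    ,   1.    ]]), 'tool_from_camera': array([[-0.    , -0.9459, -0.3245,  0.0841],
       [ 1.    , -0.    , -0.0001,  0.0005],
       [ 0.0001, -0.3245,  0.9459, -0.1428],
       [ 0.    ,  0.    ,  0.    ,  1.    ]])}
{'clock': 0.1, 'joint_pos': array([-1.2713,  0.0528,  1.4016,  0.    ,  1.6886, -0.0703]), 'dq': array([-0.0009, -0.0033, -0.0041, -0.0003, -0.0023,  0.0007]), 'joint_torque': array([  0.0011, -38.2582, -36.0987,  -0.0001,   0.0047,  -0.    ]), 'tcp_pos': array([ 0.1897, -0.4892,  0.2305]), 'ee_rot': array([[ 0.9324,  0.3614, -0.0004],
       [ 0.3614, -0.9324,  0.0014],
       [ 0.0001, -0.0014, -1.    ]]), 'wrist_force': array([-0.5717, -0.3543, -0.6452]), 'torque': array([-0.0135,  0.0187, -0.041 ]), 'gripper_force': 0.0, 'width': 0.9996075215084167}
```

View pics/top0b.png

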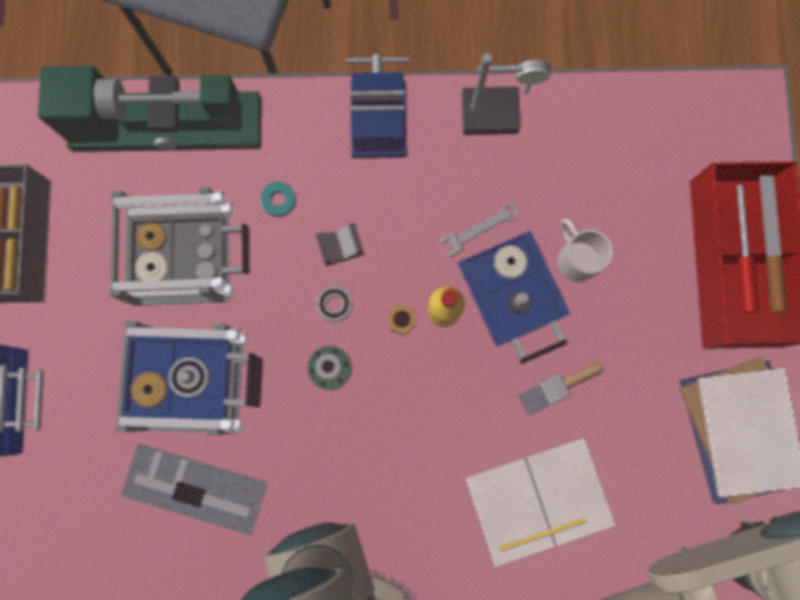

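View pics/scene0b.png

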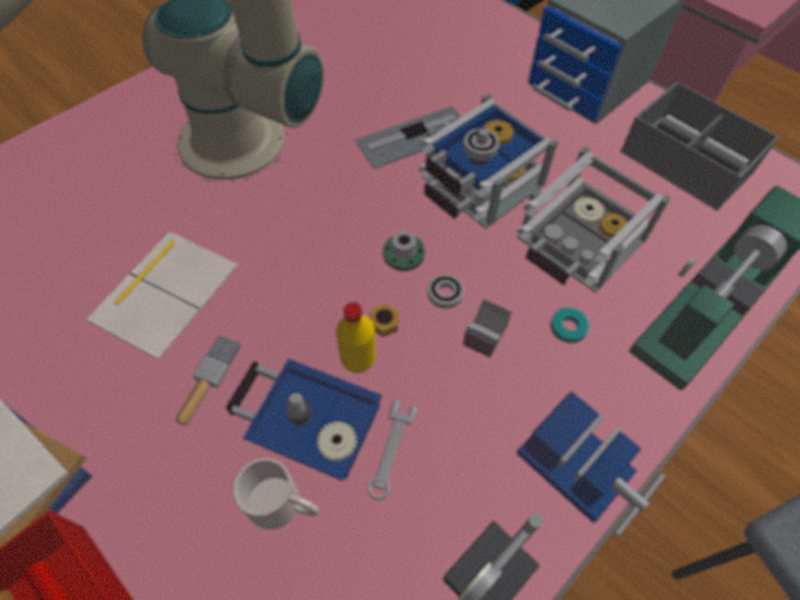

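The top view (enlarged 800x600) shows the bearing at (334,304), between the V-block, nut and green coupling. The tray's shaft is at (520,301), the gear at (510,261) and the handle at (543,345). The open rack is at about (175,247) with its mouth to the right (world -y), and the full rack sits below it at (183,378). The scene view agrees: bearing (446,291), handle (245,388), shaft top (294,400), open rack (593,220).

```bash
cat > h.py <<'E'
import numpy as np, cv2
from station import robot
np.set_printoptions(precision=4,suppress=True)
def cam(n,st=None):
    c=robot.calibration(n)
    if n!="wrist": return c["K"],c["extrinsics"]
    st=st or robot.state()
    T=np.eye(4);T[:3,:3]=st["ee_rot"];T[:3,3]=st["tcp_pos"]
    return c["K"],T@c["tool_from_camera"]
def ray(C,p):
    K,E=C; d=E[:3,:3]@np.linalg.solve(K,[p[0],p[1],1.]); return E[:3,3],d/np.linalg.norm(d)
def plane(C,p,z):
    o,d=ray(C,p); return o+d*(z-o[2])/d[2]
def tri(obs):
    A=np.zeros((3,3));b=np.zeros(3);R=[ray(C,p) for C,p in obs]
    for o,d in R: M=np.eye(3)-np.outer(d,d);A+=M;b+=M@o
    x=np.linalg.solve(A,b); return x,max(np.linalg.norm((np.eye(3)-np.outer(d,d))@(x-o)) for o,d in R)
def proj(C,X):
    K,E=C; q=K@(E[:3,:3].T@(np.asarray(X)-E[:3,3])); return q[:2]/q[2]
def snap(name):
    st=robot.state(); im=robot.get_image("wrist")[:,:,::-1].copy()
    cv2.imwrite(f"pics/{name}.png",im); np.savez(f"pics/{name}.npz",R=st["ee_rot"],t=st["tcp_pos"]); return im,cam("wrist",st)
def load(name):
    d=np.load(f"pics/{name}.npz"); return cv2.imread(f"pics/{name}.png"),cam("wrist",dict(ee_rot=d["R"],tcp_pos=d["t"]))
def move_to(p,yaw=None):
    """rows' numbers: shift in tool axes mm and turn so tool x axis points at world yaw"""
    st=robot.state();R=st["ee_rot"];d=R.T@(np.asarray(p)-st["tcp_pos"])*1000
    a=np.arctan2(R[1,0],R[0,0]); t=0 if yaw is None else (a-yaw+np.pi)%(2*np.pi)-np.pi
    print("shift",d.round(1),"turn",round(t,4),"now yaw",round(a,4),"j6",st["joint_pos"][5].round(3))
E
python3 - <<'E'
from h import *
T=cam("top");S=cam("scene");s=1.5625
for n,a,b,z in [("bearing",(334,304),(446,291),.017),("shafttop",(520,299),(294,399),.067),("gear",(510,261),(337,440),.015),("handle",(543,345),(244,388),.036),("bottlecap",(450,297),(352,310),.15),("nut",(402,319),(385,319),.024),("coupling",(329,367),(404,243),.03)]:
    a=np.array(a)/s;b=np.array(b)/s
    print(n,*tri([(T,a),(S,b)]),plane(T,a,z),plane(S,b,z))
for n,a,z in [("rack front R top",(228,207),.112),("rack front L top",(231,295),.112),("rear far",(117,198),.112),("rear near",(115,296),.112),("mug",(585,255),.085),("fullhandle",(253,380),.11),("emptyrack lower handle",(244,249),.04),("wrench",(480,232),.008),("vblock",(340,243),.045)]:
    print(n,plane(T,np.array(a)/s,z))
E
```

```text
bearing [0.5575 0.0406 0.0097] 0.001365120184133909 [0.5555 0.039  0.017 ] [0.5611 0.0379 0.017 ]
shafttop [ 0.5518 -0.2745  0.0579] 0.0014464068878779054 [ 0.5511 -0.2717  0.067 ] [ 0.5549 -0.2772  0.067 ]
gear [ 0.6261 -0.265   0.0155] 0.0005913337246587852 [ 0.6259 -0.2656  0.015 ] [ 0.6263 -0.2644  0.015 ]
handle [ 0.4769 -0.313   0.0365] 0.0011274211024713645 [ 0.4774 -0.3121  0.036 ] [ 0.476  -0.3139  0.036 ]
bottlecap [ 0.5436 -0.1502  0.1507] 0.0006213579699826487 [ 0.5433 -0.1507  0.15  ] [ 0.5435 -0.1494  0.15  ]
nut [ 0.5284 -0.0757  0.0186] 0.001695661435189484 [ 0.5267 -0.077   0.024 ] [ 0.5317 -0.0764  0.024 ]
coupling [0.4478 0.0477 0.0344] 0.00184047863322423 [0.4469 0.0467 0.03  ] [0.4464 0.0518 0.03  ]
rack front R top [0.7028 0.202  0.112 ]
rack front L top [0.5584 0.1948 0.112 ]
rear far [0.721  0.3825 0.112 ]
rear near [0.5598 0.3795 0.112 ]
mug [ 0.6195 -0.3781  0.085 ]
fullhandle [0.4232 0.1585 0.11  ]
emptyrack lower handle [0.6492 0.1899 0.04  ]
wrench [ 0.6799 -0.2162  0.008 ]
vblock [0.6557 0.026  0.045 ]
```

Emit:
move_arm(targets="50 -10 0 0.07;100 -20 0 0.14;150 -30 0 0.21;200 -40 0 0.28;250 -50 0 0.37", jaw=1)

```text
clock: 0.6
tcp_pos: [0.402, -0.3537, 0.231]
ee_rot: [[1.0, -0.004, -0.0], [-0.004, -1.0, 0.0], [-0.0, -0.0, -1.0]]
wrist_force: [0.7, -1.5, 0.2]
width: 1.004
gripper_force: 0.0
```

```bash
python3 -c "
from h import *
print(robot.state()['tcp_pos']);move_to([.50,-.28,.25],0)"
```

```text
[ 0.402  -0.3537  0.231 ]
shift [ 97.8 -74.1 -19. ] turn -0.0036 now yaw -0.0036 j6 0.784
```

Emit:
move_arm(targets="33 -25 -6 0;66 -50 -12 0;98 -74 -19 0;98 -74 -19 0;98 -74 -19 0")

```text
clock: 1.1
tcp_pos: [0.4988, -0.2807, 0.2496]
ee_rot: [[1.0, 0.001, -0.001], [0.001, -1.0, 0.0], [-0.001, -0.0, -1.0]]
wrist_force: [-0.5, -0.5, -0.1]
width: 0.999
gripper_force: 0.0
```

```bash
python3 -c "
from h import *
im,C=snap('w1')
cv2.imwrite('pics/w1b.png',cv2.resize(im,(800,600)))
print(robot.state()['tcp_pos']);move_to([.557,.041,.15],0)"
```

```text
[ 0.4982 -0.2814  0.2496]
shift [  58.9 -322.4   99.6] turn -0.0001 now yaw -0.0001 j6 0.992
```

View pics/w1b.png

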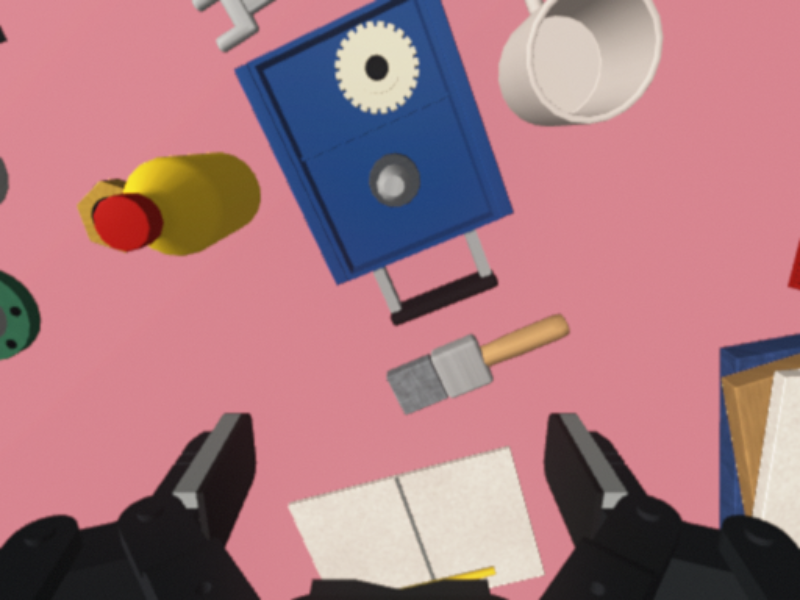

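The wrist picture (800x600) shows the tray with shaft top at (392,184), gear (377,68), front corners (338,283) and (512,212), and handle bar from (395,318) to (495,280). The mug, bottle and brush are all clear of it. Bearing next.

Emit:
move_arm(targets="10 -50 -4 0;20 -100 -4 0;30 -150 0 0;40 -200 20 0;50 -250 50 0")

```text
clock: 1.65
tcp_pos: [0.5458, -0.0453, 0.2093]
ee_rot: [[1.0, -0.002, 0.003], [-0.002, -1.0, -0.001], [0.003, 0.001, -1.0]]
wrist_force: [0.6, 0.7, -0.8]
width: 1.003
gripper_force: 0.0
```

Emit:
move_arm(targets="5 -35 25 0;9 -72 50 0;9 -72 50 0;9 -72 50 0")

```text
clock: 2.05
tcp_pos: [0.5542, 0.0254, 0.158]
ee_rot: [[1.0, -0.0, -0.002], [-0.0, -1.0, -0.001], [-0.002, 0.001, -1.0]]
wrist_force: [0.0, -0.5, 0.7]
width: 1.002
gripper_force: 0.0
```

```bash
python3 -c "
from h import *
im,C=snap('b1'); print(robot.state()['tcp_pos'])
cv2.imwrite('pics/b1b.png',im)"
```

```text
[0.5548 0.0248 0.1591]
```

View pics/b1b.png

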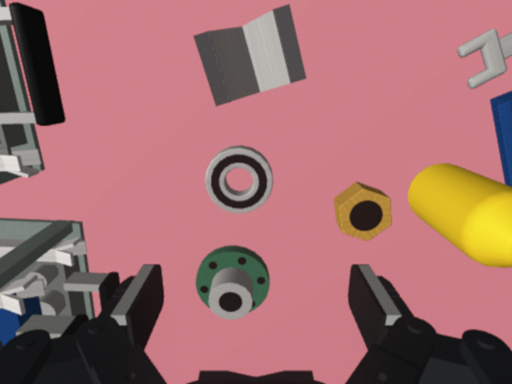

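The bearing is clear at (239,179), with the nut at (363,210), coupling (233,282) and V-block (250,58) well off it. I'll take a second, lower view for height.

Emit:
move_arm(targets="2 -12 35 0;2 -14 60 0;2 -14 60 0;2 -14 60 0")

```text
clock: 2.5
tcp_pos: [0.5574, 0.0388, 0.1001]
ee_rot: [[1.0, -0.002, 0.001], [-0.002, -1.0, -0.0], [0.001, 0.0, -1.0]]
wrist_force: [-0.1, 0.7, 0.5]
width: 1.003
gripper_force: 0.0
```

```bash
cat >> h.py <<'E'
def blob(mask,near,a0=60):
    """ellipse centre+contour of the mask component whose centroid is nearest"""
    cs,_=cv2.findContours(mask.astype(np.uint8),cv2.RETR_EXTERNAL,cv2.CHAIN_APPROX_NONE)
    cs=[c for c in cs if cv2.contourArea(c)>a0]
    c=min(cs,key=lambda c:np.hypot(*(c.reshape(-1,2).mean(0)-near)))
    return cv2.fitEllipse(c),c.reshape(-1,2)
E
python3 - <<'E'
from h import *
snap('b2'); st=robot.state(); print(st['tcp_pos'])
obs=[]
for n in('b1','b2'):
    im,C=load(n); hsv=cv2.cvtColor(im,cv2.COLOR_BGR2HSV); 
    g=proj(C,[.557,.041,.017])
    m=(im.max(2)<80)
    e,c=blob(m,g); obs.append((C,e[0]))
    nonpink=~((hsv[...,1]>60)&((hsv[...,0]>165)|(hsv[...,0]<8)))
    print(n,"guess",g,"dark ring",e,plane(C,e[0],.017)) 
    e2,c2=blob(nonpink,g,300); print(" outline",e2,plane(C,e2[0],.009))
    r=np.array([plane(C,p,.017) for p in c]); print(" ring dia",np.ptp(r,axis=0))
print(tri(obs))
E
```

```text
[0.5579 0.039  0.101 ]
b1 guess [237.9027 182.7858] dark ring ((238.63233947753906, 181.03457641601562), (52.42756652832031, 54.61183166503906), 100.78998565673828) [0.5586 0.0403 0.017 ]
 outline ((238.5617218017578, 179.2332305908203), (66.33649444580078, 67.09446716308594), 125.09613037109375) [0.5581 0.0408 0.009 ]
 ring dia [0.0486 0.0497 0.    ]
b2 guess [252.2151 208.9842] dark ring ((253.12693786621094, 206.7757110595703), (62.959285736083984, 66.9898452758789), 90.8025894165039) [0.5587 0.0403 0.017 ]
 outline ((252.87184143066406, 203.91802978515625), (80.69779968261719, 81.78925323486328), 105.296630859375) [0.5581 0.0406 0.009 ]
 ring dia [0.0494 0.0495 0.    ]
(array([0.5584, 0.0403, 0.0161]), np.float64(1.9624521130750742e-05))
```

Emit:
move_arm(targets="1 -1.5 30 0;1 -1.5 60 0;1 -1.5 85 0;1 -1.5 98 0;1 -1.5 103 0")

```text
clock: 3.05
tcp_pos: [0.5582, 0.0413, -0.0041]
ee_rot: [[1.0, -0.001, 0.0], [-0.001, -1.0, -0.0], [0.0, 0.0, -1.0]]
wrist_force: [0.2, 0.6, -0.1]
width: 1.003
gripper_force: 0.0
```

Emit:
move_arm(targets="0 0 0 0;0 0 0 0;0 0 0 0;0 0 0 0;0 0 0 0", jaw=-1)

```text
clock: 3.55
tcp_pos: [0.5594, 0.0416, -0.0017]
ee_rot: [[1.0, -0.0, 0.004], [-0.0, -1.0, -0.0], [0.004, 0.0, -1.0]]
wrist_force: [-0.9, -1.0, 6.5]
width: 0.706
gripper_force: 64.7
```

Emit:
move_arm(targets="0 0 0 0;0 0 0 0;0 0 0 0;0 0 0 0;0 0 0 0")

```text
clock: 4.05
tcp_pos: [0.5594, 0.0416, -0.0018]
ee_rot: [[1.0, -0.0, 0.004], [-0.0, -1.0, -0.0], [0.004, 0.0, -1.0]]
wrist_force: [-1.1, -0.7, 5.7]
width: 0.703
gripper_force: 64.7
```

Emit:
move_arm(targets="0 0 -20 0;0 0 -60 0;0 0 -110 0;0 0 -160 0;0 0 -205 0")

```text
clock: 4.55
tcp_pos: [0.5578, 0.0418, 0.2043]
ee_rot: [[1.0, -0.0, 0.003], [-0.0, -1.0, -0.0], [0.003, 0.0, -1.0]]
wrist_force: [1.3, -0.4, -2.1]
width: 0.706
gripper_force: 65.9
```

Run:
```python
from h import *
im,C=snap('h1'); st=robot.state(); print(st['tcp_pos'],st['ee_rot'],st['width'],st['wrist_force'])
cv2.imwrite('pics/h1b.png',im[150:])
g=st['tcp_pos']+[0,0,.02]; print(proj(C,g))
move_to([.47,-.28,.21],0)
```

```text
[0.5605 0.0418 0.2133] [[ 0.9999 -0.0002  0.0157]
 [-0.0002 -1.      0.0001]
 [ 0.0157 -0.0001 -0.9999]] 0.7079075581005526 [1.441  0.4708 5.8123]
[254.8028 297.6505]
shift [-90.5 321.8   1.9] turn -0.0002 now yaw -0.0002 j6 1.58
```

View pics/h1b.png

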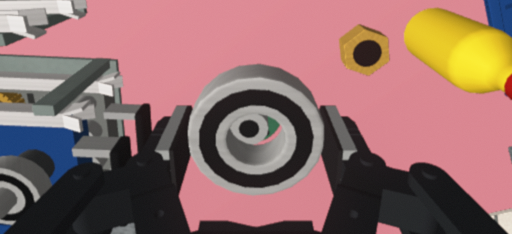

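The bearing is held square between the pads, its ring centred at about (257,283) in full-frame pixels. On to the tray.

Emit:
move_arm(targets="-12 48 -8 0;-25 96 -8 0;-38 144 -8 0;-51 192 -8 0;-64 240 -8 0")

```text
clock: 5.1
tcp_pos: [0.4929, -0.1999, 0.2093]
ee_rot: [[1.0, 0.0, 0.001], [0.0, -1.0, -0.001], [0.001, 0.001, -1.0]]
wrist_force: [0.9, -0.7, -2.1]
width: 0.7
gripper_force: 66.0
```

Emit:
move_arm(targets="-13 42 0 0;-26 82 0 0;-26 82 0 0;-26 82 0 0;-26 82 0 0")

```text
clock: 5.6
tcp_pos: [0.4681, -0.2794, 0.2088]
ee_rot: [[1.0, 0.001, 0.001], [0.001, -1.0, 0.0], [0.001, -0.0, -1.0]]
wrist_force: [-0.3, -0.9, -1.7]
width: 0.705
gripper_force: 66.1
```

Run:
```python
from h import *
im,C=snap('w2'); st=robot.state(); print(st['tcp_pos'],st['ee_rot'],st['wrist_force'])
cv2.imwrite('pics/w2b.png',cv2.resize(im,(800,600)))
```

```text
[ 0.4682 -0.2792  0.2088] [[ 1.      0.0014  0.0005]
 [ 0.0014 -1.     -0.    ]
 [ 0.0005  0.     -1.    ]] [-0.151  -0.2524 -2.3044]
```

View pics/w2b.png

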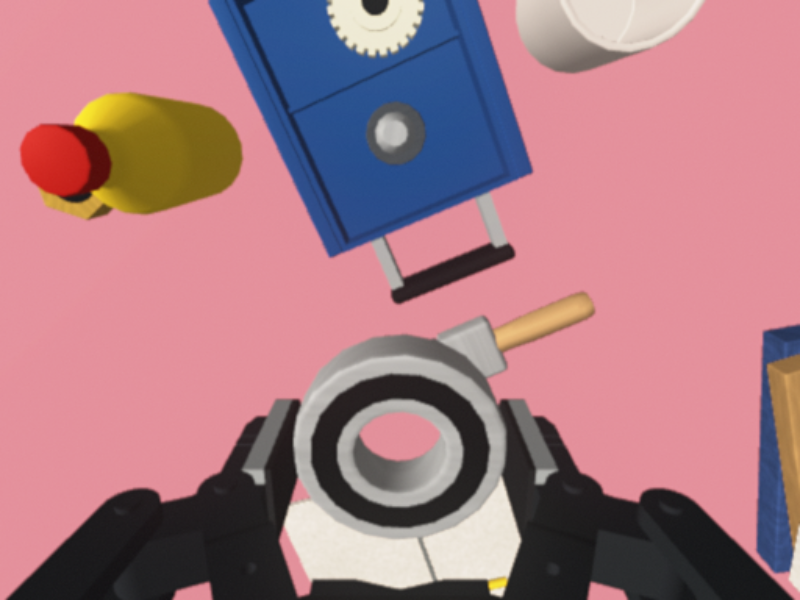

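The shaft and its dark shoulder show at (396,133) in the enlarged picture, the handle from (395,297) to (510,252), and the held bearing is centred at (402,450). I'll measure all of these.

Run:
```python
from h import *
ob={'sh':[],'gear':[],'h0':[],'h1':[],'hc':[],'top':[]}
tip={}
for n,s in(('w1',(252,117)),('w2',(253,85))):
    im,C=load(n); hsv=cv2.cvtColor(im,cv2.COLOR_BGR2HSV)
    blue=(hsv[...,0]>95)&(hsv[...,0]<125)&(hsv[...,1]>120)
    e,c=blob(~blue,s); ob['sh'].append((C,e[0]))
    r=np.array([plane(C,p,.03) for p in c]); print(n,'shoulder',e,plane(C,e[0],.03),'dia',np.ptp(r,axis=0)[:2])
    m=(~blue)&(im.min(2)>120)
    mm=np.zeros_like(m); mm[s[1]-20:s[1]+20,s[0]-20:s[0]+20]=1
    e,c=blob(m&mm,s,20); print('  bright',e,plane(C,e[0],.067)); ob['top'].append((C,e[0]))
    # handle: dark
    hp=np.array([(445,300),(455,275)][n=='w2'])/1.5625
    e,c=blob((im.max(2)<75),hp,200)
    box=cv2.minAreaRect(c); print('  handle',box,plane(C,box[0],.03)); ob['hc'].append((C,box[0]))
    b=cv2.boxPoints(box); b=b[np.argsort(b[:,0])]
    l,rr=b[:2].mean(0),b[2:].mean(0); ob['h0'].append((C,l)); ob['h1'].append((C,rr))
    P,Q=plane(C,l,.03),plane(C,rr,.03); print('  ends',P,Q,np.hypot(*(P-Q)[:2]),'yaw tray x',np.arctan2(*(Q-P)[:2][::-1])+np.pi/2)
for k in ob:
    if ob[k]: print(k,*tri(ob[k]))
# gripped bearing in tool frame
K=robot.calibration('wrist');K,E=K['K'],K['tool_from_camera']
im,_=load('w2')
m=(im.max(2)<75); m[:230]=0; m[352:]=0; m[:,:195]=0;m[:,320:]=0
e,c=blob(m,(257,287),300); 
r=np.array([plane((K,E),p,-.0188) for p in c]); print('held ring',e,plane((K,E),e[0],-.0188),np.ptp(r,axis=0))
```

```text
w1 shoulder ((252.049560546875, 114.85678100585938), (32.03542709350586, 33.215118408203125), 1.690747857093811) [ 0.5551 -0.277   0.03  ] dia [0.0345 0.0346]
  bright ((249.21337890625, 117.17118072509766), (16.45915412902832, 18.509923934936523), 161.61451721191406) [ 0.5558 -0.2747  0.067 ]
  handle ((282.9769592285156, 189.40304565429688), (12.010726928710938, 70.93659210205078), 68.49856567382812) [ 0.4711 -0.3127  0.03  ]
  ends [ 0.4551 -0.2744  0.03  ] [ 0.4868 -0.3501  0.03  ] 0.082063457099525 yaw tray x 0.39653268034159694
w2 shoulder ((252.81195068359375, 84.85418701171875), (37.176883697509766, 39.312461853027344), 179.69834899902344) [ 0.5548 -0.277   0.03  ] dia [0.0342 0.0345]
  bright ((249.68777465820312, 84.07530975341797), (20.0902156829834, 22.273454666137695), 8.099859237670898) [ 0.5552 -0.2748  0.067 ]
  handle ((288.6436767578125, 172.8876953125), (13.049490928649902, 81.87866973876953), 67.93209838867188) [ 0.4708 -0.3131  0.03  ]
  ends [ 0.4545 -0.2747  0.03  ] [ 0.4866 -0.3504  0.03  ] 0.08228039472137737 yaw tray x 0.40063066586232665
sh [ 0.5549 -0.277   0.0274] 8.786016248385961e-06
h0 [ 0.451  -0.2743  0.0186] 0.00015909571778445738
h1 [ 0.4866 -0.3503  0.0299] 0.0001946296552250552
hc [ 0.47   -0.3133  0.0265] 0.00023928784766901894
top [ 0.5552 -0.2746  0.0605] 5.758773692968361e-05
held ring ((255.61517333984375, 288.1416931152344), (96.22966766357422, 112.3517074584961), 89.91299438476562) [ 0.0004  0.0003 -0.0188] [0.0496 0.0499 0.    ]
```

Emit:
move_arm(targets="16 -1 30 0;32 -2 68 0;32 -2 68 0;32 -2 68 0;32 -2 68 0")

```text
clock: 6.15
tcp_pos: [0.5005, -0.2783, 0.1429]
ee_rot: [[1.0, 0.001, 0.003], [0.001, -1.0, -0.002], [0.003, 0.002, -1.0]]
wrist_force: [-0.5, -0.2, -2.8]
width: 0.703
gripper_force: 66.7
```

Run:
```python
from h import *
im,C=snap('w3'); st=robot.state(); print(st['tcp_pos'],st['ee_rot'][:,2])
s=proj(C,[.555,-.277,.04]).astype(int); print(s,proj(C,[.555,-.277,.067]))
c=im[max(0,s[1]-60):s[1]+60,s[0]-80:s[0]+80]; cv2.imwrite('pics/w3b.png',cv2.resize(c,None,fx=4,fy=4,interpolation=cv2.INTER_CUBIC))
print('crop origin',s[0]-80,max(0,s[1]-60))
hsv=cv2.cvtColor(im,cv2.COLOR_BGR2HSV)
blue=(hsv[...,0]>95)&(hsv[...,0]<125)&(hsv[...,1]>120)
e,_=blob(~blue,s,300); print(e,plane(C,e[0],.03))
```

```text
[ 0.5005 -0.2785  0.1432] [ 0.0034 -0.0023 -1.    ]
[253 130] [253.1031 135.3538]
crop origin 173 70
((253.40957641601562, 128.58053588867188), (44.68783950805664, 46.88896942138672), 176.21897888183594) [ 0.5552 -0.277   0.03  ]
```

View pics/w3b.png

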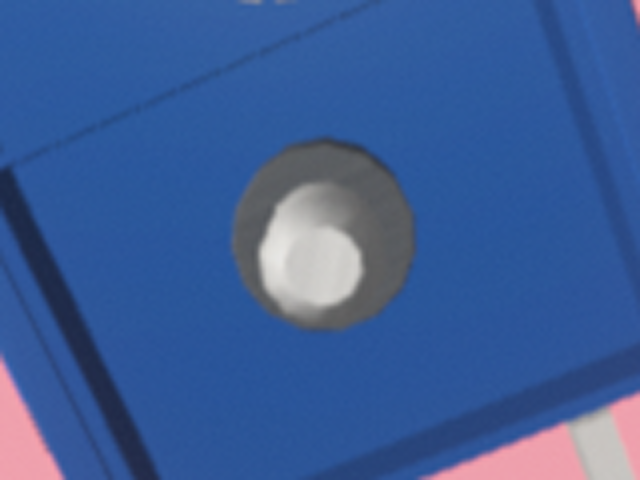

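The shaft's top disc is centred in the crop at (323,265), i.e. (253.8,136.3). That confirms the shaft at x .555, y -.277.

Emit:
move_arm(targets="27 -1 0 0;54 -1.5 10 0;54 -1.5 40 0;54 -1.5 50 0;54 -1.5 50 0")

```text
clock: 6.7
tcp_pos: [0.5527, -0.2765, 0.0897]
ee_rot: [[1.0, -0.001, -0.002], [-0.001, -1.0, 0.001], [-0.002, -0.001, -1.0]]
wrist_force: [-0.2, -1.9, -1.6]
width: 0.706
gripper_force: 66.6
```

Run:
```python
from h import *
p=[]
for i in range(4): robot.get_image("top"); p.append(robot.state()['tcp_pos'])
print(np.array(p)); st=robot.state(); print(st['ee_rot'][:,2],st['wrist_force']); move_to([.5548,-.2768,.028],0)
```

```text
[[ 0.5534 -0.2769  0.0913]
 [ 0.5539 -0.2772  0.0924]
 [ 0.5542 -0.2774  0.0929]
 [ 0.5543 -0.2774  0.0929]]
[ 0.0029 -0.0018 -1.    ] [ 0.0055 -0.4112 -3.0875]
shift [ 0.3 -0.7 64.9] turn -0.0007 now yaw -0.0007 j6 1.048
```

Settled within 1 mm of the target. Lowering slowly, watching the force.

Emit:
move_arm(targets="0.5 -0.5 10 0;0.5 -0.5 18 0;0.5 -0.5 24 0;0.5 -0.5 30 0;0.5 -0.5 30 0")

```text
clock: 7.4
tcp_pos: [0.5536, -0.2759, 0.0591]
ee_rot: [[1.0, -0.0, -0.002], [-0.0, -1.0, 0.001], [-0.002, -0.001, -1.0]]
wrist_force: [-0.0, 1.2, -2.5]
width: 0.703
gripper_force: 66.6
```

Emit:
move_arm(targets="0 0 6 0;0 0 12 0;0 0 18 0;0 0 24 0;0 0 24 0")

```text
clock: 7.9
tcp_pos: [0.5537, -0.2759, 0.0352]
ee_rot: [[1.0, -0.0, -0.002], [-0.0, -1.0, 0.001], [-0.002, -0.001, -1.0]]
wrist_force: [-0.9, 1.6, -2.4]
width: 0.704
gripper_force: 66.6
```

Emit:
move_arm(targets="0 0 3 0;0 0 5 0;0 0 6 0;0 0 7 0;0 0 7 0")

```text
clock: 8.4
tcp_pos: [0.5542, -0.2762, 0.0295]
ee_rot: [[1.0, -0.0, -0.0], [-0.0, -1.0, -0.0], [-0.0, 0.0, -1.0]]
wrist_force: [-0.3, -0.9, -2.2]
width: 0.702
gripper_force: 66.6
```

Emit:
move_arm(targets="0 0 1 0;0 0 1 0;0 0 1.5 0;0 0 1.5 0;0 0 1.5 0")

```text
clock: 8.9
tcp_pos: [0.5543, -0.2763, 0.0283]
ee_rot: [[1.0, -0.0, 0.0], [-0.0, -1.0, -0.0], [0.0, 0.0, -1.0]]
wrist_force: [-1.0, 1.1, -0.7]
width: 0.704
gripper_force: 66.8
```

Emit:
move_arm(targets="0 0 0 0;0 0 0 0;0 0 0 0;0 0 0 0;0 0 0 0", jaw=1)

```text
clock: 9.4
tcp_pos: [0.5543, -0.2763, 0.0282]
ee_rot: [[1.0, -0.0, 0.0], [-0.0, -1.0, -0.0], [0.0, 0.0, -1.0]]
wrist_force: [-0.0, 0.2, 0.4]
width: 0.997
gripper_force: 0.0
```

Emit:
move_arm(targets="0 0 -10 0;0 0 -30 0;0 0 -65 0;0 0 -110 0;0 0 -110 0")

```text
clock: 9.9
tcp_pos: [0.5572, -0.2779, 0.1473]
ee_rot: [[1.0, -0.0, 0.012], [-0.0, -1.0, -0.007], [0.012, 0.007, -1.0]]
wrist_force: [0.6, -0.1, 0.3]
width: 1.002
gripper_force: 0.0
```

Run:
```python
from h import *
st=robot.state(); print(st['tcp_pos'],st['ee_rot'][:,2],st['joint_pos']); 
im,C=snap('w4'); cv2.imwrite('pics/w4b.png',im)
ps=[.4709,-.3129]; print(proj(C,ps+[.036]))
move_to([.4709,-.3129,.16],.399-np.pi/2)
```

```text
[ 0.5572 -0.2779  0.1473] [ 0.0121 -0.007  -0.9999] [-0.5219  0.3536  1.2245 -0.      1.5495  1.049 ]
[293.1766 288.5815]
shift [-85.   35.7 -17. ] turn 1.1717 now yaw -0.0001 j6 1.049
```

View pics/w4b.png

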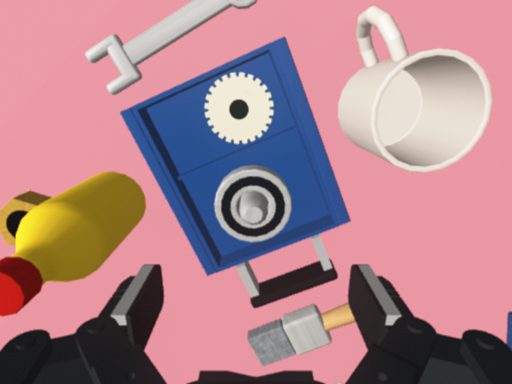

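The bearing is on the shaft at (252,204), gear at (239,110), and the handle centre is at (293,288). Turning over the handle with narrowed jaws.

Emit:
move_arm(targets="-20 8 -5 0.14;-40 16 -5 0.28;-60 24 -5 0.42;-85 36 -5 0.56;-85 36 -5 0.7", jaw=-0.34)

```text
clock: 10.45
tcp_pos: [0.4667, -0.3132, 0.1423]
ee_rot: [[0.759, -0.651, -0.002], [-0.651, -0.759, 0.001], [-0.002, 0.001, -1.0]]
wrist_force: [-0.7, 0.2, 0.3]
width: 0.33
gripper_force: 0.0
```

Emit:
move_arm(targets="0 0 0 0.14;0 0 0 0.28;0 0 0 0.42;0 0 0 0.47;0 0 0 0.47")

```text
clock: 10.95
tcp_pos: [0.4689, -0.312, 0.1423]
ee_rot: [[0.39, -0.921, -0.001], [-0.921, -0.39, 0.001], [-0.001, 0.001, -1.0]]
wrist_force: [-0.2, -0.7, -0.0]
width: 0.328
gripper_force: 0.0
```

```bash
cat > hm.py <<'E'
from h import *
import sys
n=sys.argv[1]; im,C=snap(n); st=robot.state(); print(st['tcp_pos'],st['width'],st['ee_rot'][:,2])
m=(im.max(2)<75)
e,c=blob(m,proj(C,[.4709,-.3129,.03]),200); box=cv2.minAreaRect(c); print(box,plane(C,box[0],.034))
b=cv2.boxPoints(box); 
L=np.array([plane(C,p,.034) for p in b]); s=[np.hypot(*(L[i]-L[i-1])[:2]) for i in range(4)]; print(s)
i=int(np.argmax(s)); d=L[i]-L[i-1]; print('tray yaw',(np.arctan2(d[1],d[0])+np.pi/2)%np.pi)
o=[(C,box[0])]
# seated bearing ring
r=(e,); e2,c2=blob(m,proj(C,[.5545,-.277,.047]),150); print('bearing ring',e2,plane(C,e2[0],.047))
cv2.imwrite(f'pics/{n}v.png',im)
move_to([*plane(C,box[0],.034)[:2],.10],.399-np.pi/2)
E
python3 hm.py g1
```

```text
[ 0.4689 -0.312   0.1425] 0.330894010933267 [-0.001   0.0007 -1.    ]
((256.5, 191.0), (100.0, 11.0), 90.0) [ 0.4705 -0.3169  0.034 ]
[np.float64(0.08467254498150788), np.float64(0.00841956480079278), np.float64(0.08467402076181203), np.float64(0.009349766995807666)]
tray yaw 0.4067071357566636
bearing ring ((137.31930541992188, 201.17733764648438), (57.09765625, 65.7391586303711), 120.67182159423828) [ 0.5537 -0.2772  0.047 ]
shift [ 5.2  0.4 42.5] turn 0.0029 now yaw -1.1689 j6 2.087
```

Emit:
move_arm(targets="1.5 0.4 40 0;1.5 0.4 80 0;1.5 0.4 110 0;1.5 0.4 130 0;1.5 0.4 138 0")

```text
clock: 11.5
tcp_pos: [0.468, -0.3127, 0.0022]
ee_rot: [[0.391, -0.92, -0.004], [-0.92, -0.391, 0.003], [-0.004, 0.002, -1.0]]
wrist_force: [0.2, -0.7, 0.1]
width: 0.332
gripper_force: 0.0
```

Emit:
move_arm(targets="0 0 0 0;0 0 0 0;0 0 0 0;0 0 0 0;0 0 0 0", jaw=-1)

```text
clock: 12.0
tcp_pos: [0.4695, -0.3138, 0.0054]
ee_rot: [[0.39, -0.921, 0.0], [-0.921, -0.39, -0.0], [0.0, -0.0, -1.0]]
wrist_force: [-0.3, 0.7, -4.7]
width: 0.113
gripper_force: 59.0
```

Emit:
move_arm(targets="0 0 0 0;0 0 0 0;0 0 0 0")

```text
clock: 12.3
tcp_pos: [0.4695, -0.3138, 0.0052]
ee_rot: [[0.39, -0.921, 0.0], [-0.921, -0.39, -0.0], [0.0, -0.0, -1.0]]
wrist_force: [-0.1, -0.6, -3.4]
width: 0.107
gripper_force: 59.1
```

Gripped at 59 N, width matching the 10 mm bar. Lifting gently.

Emit:
move_arm(targets="0 0 -4 0;0 0 -10 0;0 0 -18 0;0 0 -28 0;0 0 -40 0")

```text
clock: 12.8
tcp_pos: [0.4694, -0.3137, 0.046]
ee_rot: [[0.39, -0.921, -0.0], [-0.921, -0.39, -0.0], [-0.0, 0.0, -1.0]]
wrist_force: [-0.2, -0.0, -6.1]
width: 0.111
gripper_force: 58.9
```

Emit:
move_arm(targets="0 0 -14 0;0 0 -28 0;0 0 -42 0;0 0 -56 0;0 0 -70 0")

```text
clock: 13.3
tcp_pos: [0.4695, -0.3138, 0.1165]
ee_rot: [[0.39, -0.921, 0.0], [-0.921, -0.39, -0.0], [0.0, -0.0, -1.0]]
wrist_force: [-0.2, 0.4, -6.2]
width: 0.103
gripper_force: 58.8
```

Emit:
move_arm(targets="0 0 -14 0;0 0 -28 0;0 0 -42 0;0 0 -56 0;0 0 -66 0")

```text
clock: 13.8
tcp_pos: [0.4697, -0.3139, 0.1828]
ee_rot: [[0.39, -0.921, 0.001], [-0.921, -0.39, -0.001], [0.001, -0.001, -1.0]]
wrist_force: [0.8, -0.6, -6.3]
width: 0.109
gripper_force: 58.7
```

Run:
```python
from h import *
im,C=snap('l1'); st=robot.state(); print(st['tcp_pos'],st['width'],st['ee_rot'],st['wrist_force'],st['torque'])
cv2.imwrite('pics/l1v.png',im)
```

```text
[ 0.4702 -0.3143  0.1844] 0.10672840473882825 [[ 0.39   -0.9208  0.0032]
 [-0.9208 -0.39   -0.0023]
 [ 0.0034 -0.002  -1.    ]] [ 1.0879 -0.1648 -3.0991] [-0.2263  0.4507 -0.0359]
```

View pics/l1v.png

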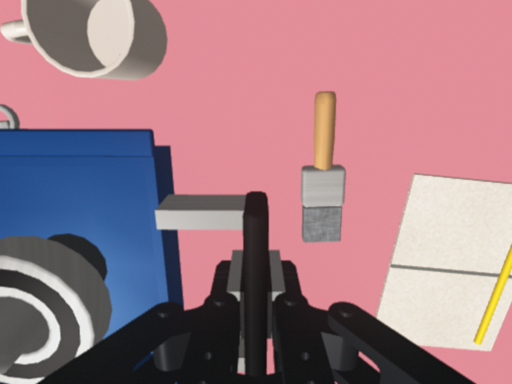

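The tray hangs from the handle, clear of everything, with the bearing on its shaft (lower left). I'll swing it high and turn it aside so the wrist camera can see the open rack.

Emit:
move_arm(targets="-10 -7 -10 -0.08;-26 -18 -24 -0.2;-44 -30 -40 -0.35;-64 -44 -54 -0.52;-84 -58 -66 -0.68")

```text
clock: 14.35
tcp_pos: [0.4903, -0.213, 0.2478]
ee_rot: [[0.871, -0.492, 0.001], [-0.492, -0.871, -0.0], [0.001, 0.0, -1.0]]
wrist_force: [0.3, -0.4, -6.7]
width: 0.107
gripper_force: 58.7
```

Emit:
move_arm(targets="-8 -29 0 -0.14;-17 -58 0 -0.28;-26 -88 0 -0.41;-34 -117 0 -0.55;-43 -147 0 -0.68")

```text
clock: 14.85
tcp_pos: [0.5262, -0.0637, 0.2471]
ee_rot: [[0.986, 0.165, 0.001], [0.165, -0.986, -0.0], [0.001, 0.0, -1.0]]
wrist_force: [0.3, 0.8, -7.4]
width: 0.107
gripper_force: 58.8
```

Emit:
move_arm(targets="12 -28 0 -0.14;24 -56 0 -0.28;36 -84 0 -0.41;48 -112 0 -0.55;60 -141 0 -0.68")

```text
clock: 15.35
tcp_pos: [0.5631, 0.0852, 0.2471]
ee_rot: [[0.663, 0.748, 0.001], [0.748, -0.663, 0.0], [0.001, 0.001, -1.0]]
wrist_force: [0.6, -0.4, -6.5]
width: 0.103
gripper_force: 58.8
```

```bash
python3 -c "
from h import *
st=robot.state();print(st['tcp_pos'],st['joint_pos'],st['wrist_force']);move_to([.57,.23,.25],np.pi/2)"
```

```text
[0.5631 0.0852 0.2471] [ 0.0853  0.1744  1.2377 -0.      1.7284  0.8107] [ 0.5508 -0.4089 -6.4944]
shift [112.9 -91.   -2.9] turn -0.7254 now yaw 0.8454 j6 0.811
```

Emit:
move_arm(targets="22 -18 0 -0.14;46 -36 0 -0.28;70 -56 0 -0.42;94 -76 -3 -0.56;112 -91 -3 -0.7")

```text
clock: 15.85
tcp_pos: [0.5699, 0.2302, 0.2504]
ee_rot: [[0.024, 1.0, 0.001], [1.0, -0.024, 0.001], [0.001, 0.001, -1.0]]
wrist_force: [-0.6, -0.0, -7.0]
width: 0.11
gripper_force: 58.8
```

Emit:
move_arm(targets="0 0 0 -0.03;0 0 0 -0.03;0 0 0 -0.03;0 0 0 -0.03")

```text
clock: 16.25
tcp_pos: [0.5699, 0.2272, 0.2502]
ee_rot: [[0.003, 1.0, 0.0], [1.0, -0.003, 0.0], [0.0, 0.0, -1.0]]
wrist_force: [-0.1, -1.1, -5.3]
width: 0.111
gripper_force: 58.9
```

Run:
```python
from h import *
im,C=snap('r1'); st=robot.state(); print(st['tcp_pos'],st['ee_rot'][:,2],st['wrist_force'],st['torque'])
cv2.imwrite('pics/r1v.png',cv2.resize(im,(800,600),interpolation=cv2.INTER_CUBIC))
```

```text
[0.5699 0.2272 0.2502] [ 0.0004  0.     -1.    ] [-0.2298  1.4109 -6.9713] [-0.0544 -0.6613  0.0243]
```

View pics/r1v.png

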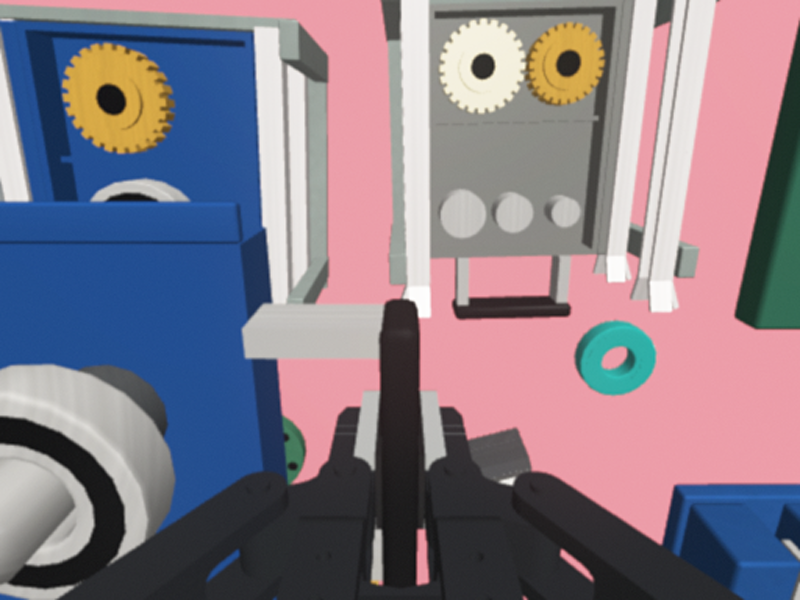

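The open rack is in full view at the upper right. Its left upper channel runs from (415,0) to its mouth at (417,315), and the right upper one from (705,0) to its mouth at (655,310). The filled grey lower tray and its handle (512,308) lie between them. I'll read the channel edges numerically.

Run:
```python
from h import *
im,C=load('r1'); g=im.astype(int).sum(2)//3
for r in (20,60,100,140,165,180,190,197,203):
    print(r,'L',*[f"{v:d}" for v in g[r,245:284]]); print('   R',*g[r,395:462])
print('cols at 268 rows170-210',*g[170:212,268]); print('col 422',*g[170:212,422])
print('sat R row60',*cv2.cvtColor(im,cv2.COLOR_BGR2HSV)[60,395:462,1])
# expected guess projections: rack at (.635,.29) x-> +y
for z in(.104,.112):
    for X in [(.571,.25),(.699,.25),(.556,.25),(.714,.25)]: print(z,X,proj(C,[*X,z]))
```

```text
20 L 183 139 90 77 75 79 77 78 78 76 98 168 223 236 237 237 238 237 237 237 237 237 237 237 237 238 238 240 236 195 155 148 148 148 147 149 148 148 148
   R 139 129 130 140 141 142 139 133 138 198 229 233 231 231 231 231 231 231 231 232 232 232 224 200 188 188 188 188 187 187 189 188 179 138 159 221 232 231 231 231 226 185 148 193 228 231 232 230 230 230 230 230 230 230 230 231 232 232 233 228 203 189 188 188 188 188 188
60 L 187 187 187 187 171 162 162 162 161 162 163 163 186 231 237 236 236 234 234 233 234 235 236 235 235 236 237 238 236 206 159 144 144 144 145 145 145 145 141
   R 141 140 137 132 162 222 232 231 230 229 230 231 231 230 231 233 233 229 203 188 187 187 187 186 188 187 187 169 144 183 226 232 232 230 230 217 153 159 222 232 231 230 229 229 229 230 231 230 230 232 232 233 232 224 198 187 188 188 188 188 187 187 187 187 188 187 188
100 L 188 188 187 187 185 174 163 162 163 161 162 161 172 211 233 235 234 234 232 230 230 232 233 233 232 233 235 236 235 217 164 141 140 142 143 142 142 140 142
   R 182 227 231 229 227 228 230 230 229 231 233 234 230 207 189 188 186 188 18
[... 2929 characters left out ...]
2 127 121 120 118 106
col 422 225 226 226 227 226 227 228 228 228 234 246 249 249 249 249 249 249 249 248 248 248 248 248 248 248 248 248 248 247 226 196 188 187 188 187 187 187 188 187 187 187 187
sat R row60 12 12 11 11 12 10 5 4 5 5 5 7 4 5 5 5 5 12 56 83 85 84 84 85 84 84 84 84 38 11 8 5 7 5 7 10 15 13 10 5 5 7 5 5 5 5 7 7 5 5 5 5 5 19 65 86 85 85 85 85 85 86 87 86 85 86 85
0.104 (0.571, 0.25) [255.9225 159.0342]
0.104 (0.699, 0.25) [398.6505 158.5324]
0.104 (0.556, 0.25) [239.1988 159.093 ]
0.104 (0.714, 0.25) [415.3787 158.4736]
0.112 (0.571, 0.25) [255.9403 160.9303]
0.112 (0.699, 0.25) [402.4525 160.4154]
0.112 (0.556, 0.25) [238.7733 160.9906]
0.112 (0.714, 0.25) [419.6242 160.355 ]
```

```bash
cat > rk.py <<'E'
from h import *
im,C=load('r1'); g=im.astype(float).mean(2); Z=.1075
def cross(p,t,rise):   # first crossing index
    for i in range(len(p)-1):
        if (p[i]<t<=p[i+1]) if rise else (p[i]>=t>p[i+1]): return i+(t-p[i])/(p[i+1]-p[i])
pts={k:[] for k in('Li','Lo','Ri','Ro')}
for r in range(15,176,5):
    L=g[r,245:284]; k=23
    ri=cross(L[k:],195,False); lo=cross(L[k::-1],205,True is False)
    Rr=g[r,395:470][::-1]  # from right: pink -> white -> dark
    ro=cross(Rr,210,True); j=int(ro)+3; inn=cross(Rr[j:],190,False)
    if r<160:
        pts['Ro'].append(plane(C,(469-ro,r),Z)); pts['Ri'].append(plane(C,(469-j-inn,r),Z))
    pts['Li'].append(plane(C,(245+k+ri,r),Z)); pts['Lo'].append(plane(C,(245+k-lo,r),Z))
f={}
for k,v in pts.items():
    v=np.array(v); s,b=np.polyfit(v[:,1],v[:,0],1); f[k]=(s,b); print(k,'slope',s,'x at y=.21,.29',s*.21+b,s*.29+b,'rms',np.std(v[:,0]-s*v[:,1]-b))
for a,b in(('Li','Ri'),('Lo','Ro')):
    print(a,b,'width',[(f[b][0]*y+f[b][1]-f[a][0]*y-f[a][1]) for y in(.21,.29)],'mid',[(f[b][0]*y+f[b][1]+f[a][0]*y+f[a][1])/2 for y in(.21,.29)])
for c,r in((268,182.5),(422,179.5)): print('flare start',plane(C,(c,r),Z))
for c,r in((268,203),(422,199.5)): print('flare end',plane(C,(c,r),.113))
E
python3 rk.py
```

```text
Li slope -0.021259422136961345 x at y=.21,.29 0.5885572030290319 0.586856449258075 rms 0.0001672276818868743
Lo slope -0.024399709142045794 x at y=.21,.29 0.5752476899509348 0.5732957132195712 rms 0.00023815021121954095
Ri slope -0.02068100370761107 x at y=.21,.29 0.7159921387145296 0.7143376584179207 rms 8.217747986346096e-05
Ro slope -0.020135031787803827 x at y=.21,.29 0.72899059914553 0.7273797966025056 rms 8.016578551999665e-05
Li Ri width [np.float64(0.12743493568549769), np.float64(0.12748120915984573)] mid [np.float64(0.6522746708717808), np.float64(0.6505970538379979)]
Lo Ro width [np.float64(0.1537429091945952), np.float64(0.15408408338293444)] mid [np.float64(0.6521191445482324), np.float64(0.6503377549110384)]
flare start [0.5819 0.2291 0.1075]
flare start [0.7213 0.2314 0.1075]
flare end [0.5818 0.2113 0.113 ]
flare end [0.7214 0.2142 0.113 ]
```

Rack measured: channel inner spacing 127.5 mm (nominal 128), yaw π/2+0.021, flange height consistent, and mouth at y about 0.230. I'll cross-check it against the top camera, then swing the tray in front of the mouth.

Emit:
move_arm(targets="-16 5 0 0.08;-38 13 0 0.21;-64 22 0 0.37;-92 31 0 0.53;-120 40 0 0.68")

```text
clock: 16.8
tcp_pos: [0.6098, 0.1063, 0.2502]
ee_rot: [[0.62, 0.785, 0.0], [0.785, -0.62, -0.0], [-0.0, 0.0, -1.0]]
wrist_force: [0.3, 0.2, -7.6]
width: 0.109
gripper_force: 58.9
```

Emit:
move_arm(targets="-13 23 0 0.14;-26 46 0 0.28;-39 70 0 0.42;-52 93 0 0.56;-64 115 0 0.7")

```text
clock: 17.3
tcp_pos: [0.6611, -0.0151, 0.25]
ee_rot: [[0.98, 0.201, -0.001], [0.201, -0.98, -0.001], [-0.001, 0.0, -1.0]]
wrist_force: [-0.6, -0.2, -7.4]
width: 0.108
gripper_force: 58.9
```

Emit:
move_arm(targets="0 0 0 0.08;0 0 0 0.15;0 0 0 0.15;0 0 0 0.15")

```text
clock: 17.7
tcp_pos: [0.6608, -0.0135, 0.2499]
ee_rot: [[0.998, 0.061, -0.001], [0.061, -0.998, -0.0], [-0.001, 0.0, -1.0]]
wrist_force: [-0.3, 0.9, -6.4]
width: 0.11
gripper_force: 59.4
```

Run:
```python
from h import *
st=robot.state(); print(st['tcp_pos'],st['ee_rot'],st['wrist_force'])
move_to([.6568,-.016,.25],.021)
t=robot.get_image("top")[:,:,::-1].copy(); s=robot.get_image("scene")[:,:,::-1].copy(); cv2.imwrite('pics/t5.png',t); cv2.imwrite('pics/s5.png',s)
T,S=cam("top"),cam("scene")
# rack check in top0
g=cv2.imread('pics/top0.png').astype(int).mean(2).astype(int)
for y in(.26,.32):
    a=[proj(T,[x-.021*(y-.31),y,.1075]) for x in (.573,.5865,.7143,.7275)]
    print('pred rows',[p.round(1) for p in a]); c=int(a[0][0]); print('near',*g[int(a[1][1])-12:int(a[0][1])+14,c],'start',int(a[1][1])-12)
    print('far',*g[int(a[3][1])-12:int(a[2][1])+12,c],'start',int(a[3][1])-12)
# gear / bearing in hand
R=st['ee_rot'];p0=st['tcp_pos']
def w(x,y,z): # tray mm -> world, tray x=-tool y, tray y = tool x
    return p0+R@np.array([y,-(x+119),-(z-5.2)])/1000
for nm,X in(('gear',(45,0,15)),('brg',(-26,0,47)),('shafttop',(-26,0,67))): print(nm,w(*X),proj(T,w(*X)),proj(S,w(*X)))
for n,im,C in(('top',t,T),('scene',s,S)):
    hsv=cv2.cvtColor(im,cv2.COLOR_BGR2HSV); m=(hsv[...,1]<70)&(hsv[...,2]>150)
    m[:,:0]=0
    try: e,_=blob(m,proj(C,w(45,0,15)),50); print(n,'white blob',e)
    except Exception as x: print(n,x)
```

```text
[ 0.6608 -0.0135  0.2499] [[ 0.9981  0.0609 -0.0007]
 [ 0.0609 -0.9981 -0.0003]
 [-0.0007  0.0003 -1.    ]] [-0.2906  0.8825 -6.4279]
shift [-4.1  2.2 -0.1] turn 0.0399 now yaw 0.0609 j6 1.434
pred rows [array([122.3, 183.3]), array([122.4, 178. ]), array([123.6, 128.6]), array([123.7, 123.6])]
near 111 111 109 110 108 109 107 111 107 107 109 110 133 168 177 176 174 158 139 158 166 166 140 116 116 116 116 117 123 133 141 start 166
far 145 141 147 145 144 142 141 146 145 147 140 145 153 163 172 175 172 168 167 164 161 172 177 171 162 143 115 102 100 start 111
pred rows [array([ 98.2, 184.2]), array([ 98.4, 178.9]), array([100. , 129.4]), array([100.2, 124.4])]
near 177 169 141 111 91 97 121 151 167 168 171 175 178 175 179 177 177 176 163 146 164 175 167 140 117 117 117 114 120 130 138 143 start 166
far 145 144 144 146 145 145 144 148 143 147 143 144 152 162 175 176 176 168 159 157 156 169 176 177 164 141 115 107 96 start 112
gear [0.6508 0.1502 0.2597] [154.1299 136.623 ] [360.5231 118.4688]
brg [0.6552 0.0793 0.2917] [184.0293 130.1686] [344.4336 126.9123]
shafttop [0.6552 0.0793 0.3117] [182.6537 127.5254] [346.5277 119.9521]
top white blob ((155.79481506347656, 126.570556640625), (21.576459884643555, 22.768598556518555), 69.52198791503906)
scene white blob ((368.5362548828125, 125.05512237548828), (15.71166706085205, 23.230514526367188), 105.06526184082031)
```

Emit:
move_arm(targets="-2 1 0 0.04;-4 2 0 0.04;-4 2 0 0.04;-4 2 0 0.04")

```text
clock: 18.2
tcp_pos: [0.6571, -0.0154, 0.2502]
ee_rot: [[1.0, 0.021, 0.0], [0.021, -1.0, -0.0], [0.0, 0.0, -1.0]]
wrist_force: [0.6, -0.4, -6.9]
width: 0.105
gripper_force: 59.4
```

```bash
cat > pit.py <<'E'
from h import *
import sys
st=robot.state(); R=st['ee_rot'];p0=st['tcp_pos']; print(p0,R[:,0],st['wrist_force'])
T,S=cam("top"),cam("scene"); t=robot.get_image("top")[:,:,::-1].copy(); s=robot.get_image("scene")[:,:,::-1].copy()
cv2.imwrite(f'pics/t{sys.argv[1]}.png',t);cv2.imwrite(f'pics/s{sys.argv[1]}.png',s)
def w(x,y,z): return p0+R@np.array([y,-(x+119),-(z-5.2)])/1000
def tr(P): q=R.T@(P-p0)*1000; return np.array([-q[1]-119,q[0],5.2-q[2]])
obs=[];ob2=[]
for n,im,C in(('top',t,T),('scene',s,S)):
    hsv=cv2.cvtColor(im,cv2.COLOR_BGR2HSV); m=(hsv[...,1]<70)&(hsv[...,2]>150)
    e,_=blob(m,proj(C,w(45,0,15)),50); obs.append((C,e[0])); print(n,e)
    d=im.max(2)<90
    try: e,_=blob(d,proj(C,w(-26,0,47)),25); print('  ring',e,'pred',proj(C,w(-26,0,47))); ob2.append((C,e[0]))
    except Exception as x: print(x)
P,r=tri(obs); print('gear world',P,r,'in level tray',tr(P))
if len(ob2)==2: P,r=tri(ob2); print('ring world',P,r,'in level tray',tr(P))
move_to([.6568,-.016,.0835],.021)
E
python3 pit.py 6
```

```text
[ 0.6571 -0.0154  0.2502] [0.9998 0.0208 0.0001] [ 0.5612 -0.3622 -6.9261]
top ((156.8270721435547, 125.28703308105469), (21.776113510131836, 23.006895065307617), 63.53800582885742)
  ring ((212.51834106445312, 125.64849853515625), (53.950191497802734, 55.528297424316406), 21.758392333984375) pred [184.7867 130.1119]
scene ((368.7262268066406, 126.48263549804688), (16.340476989746094, 23.41400718688965), 106.29425048828125)
  ring ((365.902587890625, 138.3621368408203), (7.522475719451904, 16.307144165039062), 107.22293090820312) pred [343.9439 127.2649]
gear world [0.6767 0.1445 0.2596] 7.903765921121172e-05 in level tray [40.4189 22.8545 14.5675]
ring world [0.6869 0.0383 0.3127] 0.035069118270646855 in level tray [-66.0135  30.9274  67.6871]
shift [ -0.4   0.7 166.6] turn -0.0006 now yaw 0.0204 j6 1.471
```

Run:
```python
from h import *
c=robot.calibration('wrist'); E=(c['K'],c['tool_from_camera'])
im,_=load('r1'); g=im.astype(int)
hsv=cv2.cvtColor(im,cv2.COLOR_BGR2HSV)
for col in(20,145,135,150):
    if col<100: continue
    blue=((hsv[:,col,0]>95)&(hsv[:,col,0]<125)&(hsv[:,col,1]>120))
    r=np.where(blue)[0]; r=r[r>100][0]; print(col,r,plane(E,(col,r),-.0198))
row=140; b=((hsv[row,:,0]>95)&(hsv[row,:,0]<125)&(hsv[row,:,1]>120)); k=np.where(b[:200])[0].max(); print('front edge col',k,plane(E,(k,row),-.0198))
```

```text
145 101 [ 0.0797 -0.0396 -0.0198]
135 101 [ 0.0797 -0.0432 -0.0198]
150 101 [ 0.0797 -0.0378 -0.0198]
front edge col 166 [ 0.0657 -0.0333 -0.0198]
```

Emit:
move_arm(targets="0 0 20 0;0 0 50 0;0 0 80 0;0 0 110 0;0 0 138 0")

```text
clock: 18.8
tcp_pos: [0.6569, -0.0153, 0.1106]
ee_rot: [[1.0, 0.02, -0.001], [0.02, -1.0, -0.0], [-0.001, 0.0, -1.0]]
wrist_force: [-0.4, -0.2, -6.5]
width: 0.106
gripper_force: 59.4
```

Emit:
move_arm(targets="0 0.5 15 0;0 0.5 24 0;0 0.5 28 0;0 0.5 28 0;0 0.5 28 0")

```text
clock: 19.3
tcp_pos: [0.658, -0.0159, 0.0858]
ee_rot: [[1.0, 0.02, 0.003], [0.02, -1.0, -0.0], [0.003, 0.0, -1.0]]
wrist_force: [0.5, 0.6, -6.6]
width: 0.11
gripper_force: 59.5
```

Run:
```python
from h import *
for i in range(4): robot.get_image("top"); p=robot.state()['tcp_pos']; print(p)
move_to([.6575,-.016,.0817],.021)
```

```text
[ 0.658  -0.0159  0.0858]
[ 0.6579 -0.0159  0.0856]
[ 0.6577 -0.0159  0.0853]
[ 0.6576 -0.0159  0.085 ]
shift [-0.1  0.1  3.3] turn -0.0012 now yaw 0.0198 j6 1.471
```

Emit:
move_arm(targets="0 0 2 0;0 -6 2 0;0 -12 2 0;0 -18 2 0;0 -24 2 0")

```text
clock: 20.0
tcp_pos: [0.6567, 0.009, 0.0821]
ee_rot: [[1.0, 0.02, 0.0], [0.02, -1.0, 0.0], [0.0, -0.0, -1.0]]
wrist_force: [0.4, -0.7, -7.1]
width: 0.107
gripper_force: 59.5
```

Run:
```python
from h import *
for i in range(3): robot.get_image("top"); p=robot.state()['tcp_pos']; print(p)
y=p[1]; move_to([.6575-.021*(y+.016),y,.0817],.021)
```

```text
[0.6566 0.01   0.0821]
[0.6567 0.0094 0.0821]
[0.6567 0.0087 0.0821]
shift [0.3 0.  0.4] turn -0.0003 now yaw 0.0207 j6 1.507
```

Well aligned. Sliding in step by step, checking force.

Emit:
move_arm(targets="0.3 -5 0 0;0.3 -10 0 0;0.3 -15 0 0;0.3 -20 0 0;0.3 -25 0 0")

```text
clock: 20.65
tcp_pos: [0.6565, 0.0336, 0.0821]
ee_rot: [[1.0, 0.02, -0.0], [0.02, -1.0, -0.0], [-0.0, 0.0, -1.0]]
wrist_force: [0.6, -0.3, -7.7]
width: 0.109
gripper_force: 59.4
```

Emit:
move_arm(targets="0 -5 0 0;0 -10 0 0;0 -15 0 0;0 -20 0 0;0 -25 0 0")

```text
clock: 21.15
tcp_pos: [0.656, 0.0585, 0.0821]
ee_rot: [[1.0, 0.02, -0.0], [0.02, -1.0, -0.0], [-0.0, 0.0, -1.0]]
wrist_force: [1.0, 0.5, -6.6]
width: 0.111
gripper_force: 59.4
```

Emit:
move_arm(targets="0 -8 0 0;0 -16 0 0;0 -24 0 0;0 -32 0 0;0 -40 0 0")

```text
clock: 21.65
tcp_pos: [0.6552, 0.0989, 0.0821]
ee_rot: [[1.0, 0.02, 0.0], [0.02, -1.0, -0.0], [0.0, 0.0, -1.0]]
wrist_force: [-0.0, -0.5, -7.0]
width: 0.106
gripper_force: 59.4
```

Emit:
move_arm(targets="0 -8 0 0;0 -16 0 0;0 -24 0 0;0 -32 0 0;0 -40 0 0")

```text
clock: 22.15
tcp_pos: [0.6544, 0.1388, 0.0821]
ee_rot: [[1.0, 0.02, -0.0], [0.02, -1.0, -0.0], [-0.0, 0.0, -1.0]]
wrist_force: [-0.3, 0.4, -5.9]
width: 0.105
gripper_force: 59.4
```

Emit:
move_arm(targets="0 -8 0 0;0 -16 0 0;0 -24 0 0;0 -32 0 0;0 -38 0 0")

```text
clock: 22.65
tcp_pos: [0.6536, 0.1769, 0.0821]
ee_rot: [[1.0, 0.02, -0.0], [0.02, -1.0, 0.0], [-0.0, -0.0, -1.0]]
wrist_force: [-0.5, -0.2, -5.4]
width: 0.109
gripper_force: 59.5
```

Emit:
move_arm(targets="0 -2 1 0;0 -4 2 0;0 -6 2 0;0 -8 2 0;0 -10 2 0")

```text
clock: 23.15
tcp_pos: [0.6536, 0.186, 0.0802]
ee_rot: [[1.0, 0.019, 0.0], [0.019, -1.0, -0.0], [0.0, 0.0, -1.0]]
wrist_force: [0.2, -0.2, -5.9]
width: 0.106
gripper_force: 59.4
```

Emit:
move_arm(targets="0 -1 0.5 0;0 -2 0.5 0;0 -3 0.5 0;0 -4 0.5 0;0 -5 0.5 0")

```text
clock: 23.65
tcp_pos: [0.6535, 0.1908, 0.0797]
ee_rot: [[1.0, 0.02, 0.0], [0.02, -1.0, -0.001], [0.0, 0.001, -1.0]]
wrist_force: [1.3, -4.4, -4.7]
width: 0.105
gripper_force: 59.7
```

Emit:
move_arm(targets="0 -0.5 0.5 0;0 -1 0.5 0;0 -1.5 0.5 0;0 -2 0.5 0;0 -2 0.5 0")

```text
clock: 24.15
tcp_pos: [0.6537, 0.1908, 0.0793]
ee_rot: [[1.0, 0.018, -0.0], [0.018, -1.0, -0.003], [-0.0, 0.003, -1.0]]
wrist_force: [-0.7, -9.5, -3.4]
width: 0.107
gripper_force: 59.9
```

The tray stopped at y 0.1908, against a predicted 0.191, with a steady 9.5 N from the rear stop. Settling it, releasing and lifting away.

Emit:
move_arm(targets="0 -0.5 0.5 0;0 -1 1 0;0 -1 1 0;0 -1 1 0")

```text
clock: 24.55
tcp_pos: [0.6537, 0.1908, 0.079]
ee_rot: [[1.0, 0.017, -0.0], [0.017, -1.0, -0.004], [-0.0, 0.004, -1.0]]
wrist_force: [-3.9, -14.7, 1.6]
width: 0.104
gripper_force: 60.5
```

Emit:
move_arm(targets="0 0 0 0;0 0 0 0;0 0 0 0;0 0 0 0", jaw=-0.34)

```text
clock: 24.95
tcp_pos: [0.6535, 0.1947, 0.0786]
ee_rot: [[1.0, 0.02, 0.001], [0.02, -1.0, 0.001], [0.001, -0.001, -1.0]]
wrist_force: [-0.8, 0.2, -0.8]
width: 0.336
gripper_force: 0.0
```

Emit:
move_arm(targets="0 1 -5 0;0 1 -20 0;0 1 -45 0;0 1 -80 0;0 1 -120 0")

```text
clock: 25.45
tcp_pos: [0.6529, 0.1931, 0.1998]
ee_rot: [[1.0, 0.02, -0.001], [0.02, -1.0, -0.0], [-0.001, 0.0, -1.0]]
wrist_force: [0.3, 0.3, 0.4]
width: 0.327
gripper_force: 0.0
```

Emit:
move_arm(targets="0 30 -10 0;0 70 -10 0;0 70 -10 0;0 70 -10 0;0 70 -10 0")

```text
clock: 25.95
tcp_pos: [0.6547, 0.1239, 0.2086]
ee_rot: [[1.0, 0.02, 0.001], [0.02, -1.0, 0.0], [0.001, -0.0, -1.0]]
wrist_force: [0.1, 0.1, 0.1]
width: 0.331
gripper_force: 0.0
```

Run:
```python
from h import *
im,C=snap('f1'); st=robot.state(); print(st['tcp_pos'],st['wrist_force'],st['clock'])
u=np.array([-.021,1,0]);v=np.array([1,.021,0]);o=np.array([.6502,.310,.074])  # rack frame; tray x=u, tray y=-v
w=lambda x,y,z:o+(u*x-v*y)/1000+[0,0,z/1000]
m=im.max(2)<80
for nm,X in(('handle',(-119,0,36)),('ring',(-26,0,47)),('gear',(40,23,15)),('stop corner',(80,70,25))): print(nm,proj(C,w(*X)))
e,c=blob(m,proj(C,w(-119,0,36)),200); b=cv2.minAreaRect(c); print('handle',b,plane(C,b[0],.11))
b=cv2.boxPoints(b);L=np.array([plane(C,p,.11) for p in b]);print(L[:,:2])
e,c=blob(m,proj(C,w(-26,0,47)),200); print('ring',e,plane(C,e[0],.121),'exp',w(-26,0,47)); R1=(C,e[0])
T,S=cam('top'),cam('scene')
t=robot.get_image("top")[:,:,::-1]; s=robot.get_image("scene")[:,:,::-1]
ob=[R1]
for n,q,Cc in(('top',t,T),('scene',s,S)):
    hsv=cv2.cvtColor(q,cv2.COLOR_BGR2HSV)
    e,_=blob((hsv[...,1]<70)&(hsv[...,2]>150),proj(Cc,w(40,23,15)),40); print(n,'gear',e[0],e[1],'exp',proj(Cc,w(40,23,15)))
    try:
        e,_=blob(q.max(2)<90,proj(Cc,w(-26,0,47)),25); print(n,'ring',e[0],e[1],'exp',proj(Cc,w(-26,0,47)))
        if np.hypot(*(e[0]-proj(Cc,w(-26,0,47))))<5: ob.append((Cc,e[0]))
    except Exception as x: print(x)
if len(ob)>1: print('ring tri',tri(ob))
```

```text
[0.6546 0.1242 0.2083] [-0.1565  0.7197  0.2049] 26.0
handle [169.6631 202.2191]
ring [ 42.3284 207.1058]
gear [ -5.2978 219.269 ]
stop corner [-45.2314 272.7831]
handle ((179.91050720214844, 191.06809997558594), (112.77994537353516, 33.24762725830078), 86.42366790771484) [0.662  0.1825 0.11  ]
[[0.7042 0.1949]
 [0.7062 0.1705]
 [0.6148 0.1685]
 [0.6123 0.1959]]
ring ((44.755348205566406, 204.460693359375), (52.905296325683594, 67.17972564697266), 120.82086181640625) [0.6529 0.2818 0.121 ] exp [0.6507 0.284  0.121 ]
top gear (89.38748168945312, 176.7847137451172) (22.49319839477539, 49.56453323364258) exp [ 89.6637 164.9502]
top ring (72.06790161132812, 130.0078582763672) (24.568540573120117, 26.796079635620117) exp [111.9334 152.2786]
scene gear (397.6572265625, 127.80379486083984) (12.289501190185547, 17.32012176513672) exp [382.8477 119.3032]
scene ring (378.32568359375, 129.5369873046875) (12.731179237365723, 19.425914764404297) exp [379.3276 128.9801]
ring tri (array([0.6481, 0.2888, 0.1115]), np.float64(0.0011679603939923548))
```

Emit:
move_arm(targets="-6 -30 -25 0;-13 -70 -55 0;-19 -110 -62 0;-25 -150 -62 0;-30 -170 -62 0")

```text
clock: 26.6
tcp_pos: [0.6201, 0.2963, 0.27]
ee_rot: [[1.0, 0.024, -0.0], [0.024, -1.0, 0.001], [-0.0, -0.001, -1.0]]
wrist_force: [-0.5, -0.2, -0.2]
width: 0.331
gripper_force: 0.0
```

Emit:
move_arm(targets="0 0 0 0;0 0 0 0;0 0 0 0")

```text
clock: 26.9
tcp_pos: [0.6218, 0.2911, 0.2698]
ee_rot: [[1.0, 0.018, -0.0], [0.018, -1.0, -0.001], [-0.0, 0.001, -1.0]]
wrist_force: [0.3, 0.4, 0.4]
width: 0.332
gripper_force: 0.0
```

Run:
```python
from h import *
im,C=snap('f2'); st=robot.state(); print(st['tcp_pos'],st['clock'],st['ee_rot'][:,2])
u=np.array([-.021,1,0]);v=np.array([1,.021,0]);o=np.array([.6502,.310,.074])
w=lambda x,y,z:o+(u*x+v*y)/1000+[0,0,z/1000]
inv=lambda P:np.array([(P-o)@u,(P-o)@v,(P-o)[2]])*1000
m=im.max(2)<80
hsv=cv2.cvtColor(im,cv2.COLOR_BGR2HSV); blue=(hsv[...,0]>95)&(hsv[...,0]<125)&(hsv[...,1]>120)
e,c=blob(m,proj(C,w(-26,0,47)),200); print('ring',e,inv(plane(C,e[0],.121)))
e,c=blob((hsv[...,1]<70)&(hsv[...,2]>150),proj(C,w(40,23,15)),200); print('gear',e,inv(plane(C,e[0],.089)))
cs=max(cv2.findContours(blue.astype(np.uint8),cv2.RETR_EXTERNAL,cv2.CHAIN_APPROX_NONE)[0],key=cv2.contourArea).reshape(-1,2)
P=np.array([inv(plane(C,p,.099)) for p in cs]); print('blue tray extents at rim',P.min(0),P.max(0))
# profile across the rear rim and stop, along tray x at y=20, z rim
for y in(-20,20,45):
    print(y,[(x,*im[int(round(q[1])),int(round(q[0]))].tolist()) for x in range(66,100,2) for q in [proj(C,w(x,y,25))] if 0<=q[0]<512 and 0<=q[1]<384])
print([(x,im[int(round(q[1])),int(round(q[0]))].max()) for x in range(-132,-104,2) for q in [proj(C,w(x,20,36))]])
a,b=load('w4'),load('g1'); ob=[]
for i,D in(a,b):
    e,_=blob(i.max(2)<75,proj(D,[.5545,-.277,.047]),150); ob.append((D,e[0])); print(e[0],e[1])
print('seated ring before lift',tri(ob))
```

```text
[0.6219 0.2909 0.27  ] 26.95 [-0.0001 -0.0005 -1.    ]
ring ((266.49493408203125, 150.75601196289062), (53.938785552978516, 54.70314025878906), 64.43775939941406) [-28.5909   1.7838  47.    ]
gear ((193.32290649414062, 120.59310913085938), (54.93755340576172, 58.8076171875), 143.09225463867188) [41.3405 25.4287 15.    ]
blue tray extents at rim [-79.9547 -65.6299  25.    ] [79.0915 63.0513 25.    ]
-20 [(66, 137, 77, 44), (68, 130, 74, 43), (70, 72, 44, 35), (72, 65, 41, 34), (74, 67, 42, 34), (76, 132, 75, 46), (78, 139, 78, 47), (80, 141, 139, 130), (82, 142, 148, 140), (84, 142, 147, 140), (86, 165, 157, 228), (88, 171, 160, 236), (90, 173, 161, 236), (92, 171, 160, 236), (94, 171, 161, 236), (96, 172, 161, 236), (98, 172, 161, 236)]
20 [(66, 180, 184, 184), (68, 140, 80, 46), (70, 71, 46, 37), (72, 64, 41, 35), (74, 65, 42, 35), (76, 130, 74, 45), (78, 141, 81, 49), (80, 143, 130, 118), (82, 142, 148, 142), (84, 144, 149, 141), (86, 171, 163, 234), (88, 172, 162, 236), (90, 173, 162, 236), (92, 174, 164, 237), (94, 173, 162, 237), (96, 173, 162, 236), (98, 173, 164, 237)]
45 [(66
[... 203 characters left out ...]
, 234), (88, 172, 164, 237), (90, 173, 164, 237), (92, 173, 163, 237), (94, 173, 164, 237), (96, 173, 163, 237), (98, 172, 163, 236)]
[(-132, np.uint8(233)), (-130, np.uint8(233)), (-128, np.uint8(233)), (-126, np.uint8(234)), (-124, np.uint8(222)), (-122, np.uint8(41)), (-120, np.uint8(45)), (-118, np.uint8(47)), (-116, np.uint8(56)), (-114, np.uint8(48)), (-112, np.uint8(44)), (-110, np.uint8(43)), (-108, np.uint8(132)), (-106, np.uint8(224))]
(252.59971618652344, 205.98284912109375) (58.22531509399414, 61.835845947265625)
(137.31930541992188, 201.17733764648438) (57.09765625, 65.7391586303711)
seated ring before lift (array([ 0.5534, -0.2766,  0.0451]), np.float64(0.00016027127150644826))
```

```bash
python3 -c "
from h import *
print(robot.finish_job())"
```

```text
the job is handed in; nothing more can be done
None
```

The job is handed in: the bearing is seated on the tray's shaft, and the tray is fully home against the rear stop in the open rack and released. The gear is still in the tray, and the arm is clear at about 27 s of the 69 s allowed.

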